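# Rock test of two turned blanks

## Robot

A 7-joint arm with a two-finger parallel gripper is mounted at the origin on the work surface. World frame = base frame: x ahead of the robot, y to its left, z up, the work surface at z = 0. Lengths are in m, angles in rad, forces in N, time in s.
With the tool pointing down it reaches from about 0.4 to 0.875 m from the base axis. Payload 19.3 kg.
Tool frame: the origin (TCP) lies midway between the tips of the shut fingers; the grasp point (between the pads) lies 19 mm behind it; z points along the fingers, y is the direction in which the jaws open and shut (so a half turn about z gives the same grasp; the last joint's range is limited). The gripper opens to 85 mm and grips with 20 to 120 N. Pads are 22 mm wide; open, the fingers measure 114 mm over their backs; the gripper's body (76 mm by 85 mm) begins 54 mm behind the grasp point. The pads swing forward as they close: fully open they stand 13 mm farther back than shut.
Start: joints at [1.095, 0.521, -0.036, 1.599, 0.021, 1.021, -0.113], TCP at [0.247, -0.574, 0.231] pointing down, gripper open.
Joint ranges: [-2.91, 2.91], [-0.3, 2.13], [-1.5, 1.42], [0.17, 2.43], [-1.26, 4.41], [0.16, 1.93], [-2.52, 2.52]. Speed limits (rad/s): [1.89, 1.89, 2.39, 2.39, 3.01, 3.01, 3.01].

## Interface

Orientations are given as [roll, pitch, yaw] about the fixed x, y, z axes, in that order (R = Rz(yaw) Ry(pitch) Rx(roll)).
In Python, from workcell import bot, eyes gives the robot as it stands. The module is installed in compiled form; this text tells all that it offers.
- The arm moves only by the shell command python3 -m jog 'ROWS' [FORCE]. ROWS is JSON, a list of rows, each an object with "delta_pos": the shift along the world's x, y, z in mm, a list of three; "spin": the turn about the world's z in rad; "claw": the closure, from 0 (fully open) to 1 (shut). In form: [{"delta_pos": [tx, ty, tz], "spin": spin, "claw": claw}, ...]. A call has 1 to 8 rows; each row is the pose to reach, as a shift and turn from the pose measured when the call began; what a row does not reach only later rows make up. A row lasts 1/10 s, in which the tool goes at most 50 mm and 8.59 degrees, less where a joint would pass 70% of its speed; a pose out of reach is approached as far as the arm can. A call with a gripper value outside its range is refused whole. The fingers move at their own pace and stop on an object; FORCE is the grip in N (left out, the last holds). Time passes only in rows, so rows that repeat a pose let the fingers close. It gives the time, the measured TCP pose, the force and the opening at its end, in the units of the state.
- bot.observe(): the state, without advancing time (a new reading comes with each control period).
- eyes.grab_frame(name): name is "scene" or "top"; returns the picture (384x512x3 uint8, blue, green, red); there is no depth.
- eyes.camera_params(name): a dict with "fx", "fy", "cx", "cy" (pixels), "origin" and "attitude" of the camera in the world. Camera axes: x right, y up, looking along -z (the intrinsics and any distortion apply to the point x, -y, -z); pixel columns grow to the right and rows downward; lengths in m; the calibration is good to about 2 mm. A picture is of the moment at which its call begins. camera_params takes no time and is no camera call.
- bot.job_done(): hands the job in, once; it reports no verdict.
The state is a dict: "clock": time; "qpos": joint angles; "qd": joint speeds; "joint_efforts": joint torques, N m; "position": TCP position; "tool_rot": TCP orientation; "force": force on the tool from outside, world axes, zero at the start; "moment": the same for the moment, N m; "grip_width": finger opening in m.
Only numpy, scipy, OpenCV 4.12 (cv2) and the standard library are available. Lean on these libraries where they do the work, as an engineer would, in place of code of your own. Each camera call takes 0.05 s, during which the arm holds its last target. There are 200 camera calls.

## Task

One of the two round wooden blanks still has a crowned face, the other is flat. Lay the straightedge flat across the middle of either blank's face, let go, and press it down onto the face, first at its end with the hanging eye and then at its plain end to find out whether it rocks; leave it lying there. Then take the mallet out of its leaning holder and hang it handle-down in the ring beside the blank with the crowned face, head resting on the ring, without disturbing the other things on the table.

Things in the scene. Friction and masses are not known exactly. Their poses are not given: they have to be found in the camera images.
- blank_a: Fixed plywood board (285 x 150 x 12 mm, x = -75 to +210 mm) carrying a round wooden blank with bark-dark side, 170 mm across, rim 47 mm above the table, and a ring on a post. Origin: on the table under the blank's centre; z up, x towards the ring 150 mm away; the ring's post (12 mm thick) is at x = 192 mm.
- blank_b: Same board, blank and ring as blank_a (see there), apart from the face.
- face_a (a point): Centre of blank_a's face at rim height, 47 mm above the table; axes as its board's. Of the two blanks, which look alike, one face is flat at 47 mm; the other (which one is not told) rises from the rim as a shallow cone to 52 mm at a flat spot 40 mm across.
- face_b (a point): The same for blank_b. A straightedge across the flat face stays put when an end is pressed; on the crowned one it tips 4.4 degrees (0.077 rad) towards the pressed end, about 4 mm down at the press point, and the other way when the other end is pressed.
- ring_a (a point): Centre of the top of the fixed steel ring on the board of blank_a, 125 mm above the table: bore 36 mm, outside 56 mm, 12 mm high, open below. Axes as its board's.
- ring_b (a point): Centre of the top of the fixed steel ring on the board of blank_b, 125 mm above the table: bore 36 mm, outside 56 mm, 12 mm high, open below. Axes as its board's.
- straightedge: Loose aluminium straightedge, 0.27 kg, 180 mm long, sole down between the boards at first: flat sole 36 mm wide and 5 mm thick, with an upright rib 12 mm thick along its whole length to 36 mm height (grip the rib across y). Origin: middle of the underside; x along the length towards the hanging eye (a wire loop reaching 22 mm beyond that end), y across, z up.
- eye_end (a point): Press point on the straightedge: top of the rib, 75 mm from the middle towards the end with the hanging eye (inside the blank's rim when the straightedge is centred on it).
- plain_end (a point): Press point on the straightedge: top of the rib, 75 mm from the middle towards the plain end.
- mallet: Loose turned wooden mallet, about 0.14 kg: round head 50 mm across and 60 mm long, round handle 24 mm thick and 100 mm long. Origin: on its axis at the underside of the head, where the handle begins; z along the axis from handle to head. Starts in the leaning holder, axis about 35 degrees from vertical, head on the collar; it slides out along its axis, clear after 100 mm.
- mallet_holder: Fixed holder: wooden foot 120 x 80 x 14 mm with a post and a steel collar (outside 58 mm, bore 28 mm, 30 mm long) whose top centre is 125 mm above the origin. Origin: on the table, under the collar's top centre. z up; the collar's axis leans 35 degrees from vertical towards -x, roughly towards the robot's base.
- bowl: Bystander: small turned wooden bowl 110 mm across, 50 mm high. Origin: centre of the underside. Leave alone.
- vase: Bystander: small turned dark wooden vase, 76 mm across, 100 mm high. Origin: centre of the underside. Leave alone.
- oil: Bystander: grey plastic bottle 50 mm across, 130 mm high. Origin: centre of the underside. Leave alone.

How it is judged:
On the way, in this order (a step that is already met when the one before it is completed fails the run):
1. the straightedge lies across the middle of one blank's face, let go of and at rest (((horizontal distance between straightedge and face_a below 0.03 m and contact force between straightedge and blank_a above 0.5 N and angle between straightedge's own z axis and vertical below 0.15 rad and contact force between the fingers and straightedge below 0.2 N and linear speed of straightedge below 0.03 m/s) or (horizontal distance between straightedge and face_b below 0.03 m and contact force between straightedge and blank_b above 0.5 N and angle between straightedge's own z axis and vertical below 0.15 rad and contact force between the fingers and straightedge below 0.2 N and linear speed of straightedge below 0.03 m/s))), for 0.2 s.
2. its end with the hanging eye is pressed down on that face (((horizontal distance between straightedge and face_a below 0.03 m and contact force between straightedge and blank_a above 0.5 N and angle between straightedge's own z axis and vertical below 0.15 rad and contact force between straightedge and blank_a above 5.5 N and contact force between the fingers and straightedge above 1.5 N and horizontal distance between the grasp point and eye_end below 0.04 m) or (horizontal distance between straightedge and face_b below 0.03 m and contact force between straightedge and blank_b above 0.5 N and angle between straightedge's own z axis and vertical below 0.15 rad and contact force between straightedge and blank_b above 5.5 N and contact force between the fingers and straightedge above 1.5 N and horizontal distance between the grasp point and eye_end below 0.04 m))), for 0.1 s.
3. its plain end is pressed down on that face (((horizontal distance between straightedge and face_a below 0.03 m and contact force between straightedge and blank_a above 0.5 N and angle between straightedge's own z axis and vertical below 0.15 rad and contact force between straightedge and blank_a above 5.5 N and contact force between the fingers and straightedge above 1.5 N and horizontal distance between the grasp point and plain_end below 0.04 m) or (horizontal distance between straightedge and face_b below 0.03 m and contact force between straightedge and blank_b above 0.5 N and angle between straightedge's own z axis and vertical below 0.15 rad and contact force between straightedge and blank_b above 5.5 N and contact force between the fingers and straightedge above 1.5 N and horizontal distance between the grasp point and plain_end below 0.04 m))), for 0.1 s.
At the end, for the whole second after the job is handed in: the mallet hangs at rest in the ring beside the crowned blank, upright within 7 degrees, underside of its head on the ring (within 5 mm, 12 mm off centre); the straightedge rests across either face, middle within 30 mm (it stands over 2 mm higher than the rim only on the crowned one) (((horizontal distance between mallet and ring_a below 0.012 m and z of mallet in the frame of ring_a between -0.004 and 0.005 m and angle between mallet's own z axis and vertical below 0.12 rad and linear speed of mallet below 0.02 m/s and (horizontal distance between straightedge and face_a below 0.03 m and contact force between straightedge and blank_a above 0.5 N and angle between straightedge's own z axis and vertical below 0.15 rad and contact force between the fingers and straightedge below 0.2 N and linear speed of straightedge below 0.03 m/s) and z of straightedge in the frame of face_a above 0.002 m) or (horizontal distance between mallet and ring_b below 0.012 m and z of mallet in the frame of ring_b between -0.004 and 0.005 m and angle between mallet's own z axis and vertical below 0.12 rad and linear speed of mallet below 0.02 m/s and (horizontal distance between straightedge and face_a below 0.03 m and contact force between straightedge and blank_a above 0.5 N and angle between straightedge's own z axis and vertical below 0.15 rad and contact force between the fingers and straightedge below 0.2 N and linear speed of straightedge below 0.03 m/s) and z of straightedge in the frame of face_a below 0.002 m) or (horizontal distance between mallet and ring_a below 0.012 m and z of mallet in the frame of ring_a between -0.004 and 0.005 m and angle between mallet's own z axis and vertical below 0.12 rad and linear speed of mallet below 0.02 m/s and (horizontal distance between straightedge and face_b below 0.03 m and contact force between straightedge and blank_b above 0.5 N and angle between straightedge's own z axis and vertical below 0.15 rad and contact force between the fingers and straightedge below 0.2 N and linear speed of straightedge below 0.03 m/s) and z of straightedge in the frame of face_b below 0.002 m) or (horizontal distance between mallet and ring_b below 0.012 m and z of mallet in the frame of ring_b between -0.004 and 0.005 m and angle between mallet's own z axis and vertical below 0.12 rad and linear speed of mallet below 0.02 m/s and (horizontal distance between straightedge and face_b below 0.03 m and contact force between straightedge and blank_b above 0.5 N and angle between straightedge's own z axis and vertical below 0.15 rad and contact force between the fingers and straightedge below 0.2 N and linear speed of straightedge below 0.03 m/s) and z of straightedge in the frame of face_b above 0.002 m))); the robot touches nothing.
It fails at once if a bystander (bowl, vase or bottle) is moved by more than 30 mm (distance of any of bowl, vase, oil from where it was at the start of the episode above 0.03 m).
It also fails if it takes over 72 s, if anything falls off the work surface, if the arm or the gripper's body presses on something with over 40 N, if the wrist force passes 120 N, or if a joint passes its speed limit or range.

## Working session

There is one attempt and no reset: what is moved stays moved. The work goes in short steps, Python scripts to look and compute and a shell command to move; the robot and the scene stay as the last step left them, time stands still between calls to the robot, and variables do not carry over. Pictures are saved under pics/ and viewed, about 8 in all and at most 12, crops included, and the job is handed in when it is done.

```bash
mkdir -p pics; python3 - <<'E'
from workcell import bot, eyes
import cv2
s=bot.observe()
print({k:s[k] for k in ('clock','position','tool_rot','force','grip_width')})
for n in('scene','top'):
    cv2.imwrite(f'pics/{n}0.png',eyes.grab_frame(n)); print(n,eyes.camera_params(n))
E
```

```text
{'clock': 0.0, 'position': array([ 0.24655534, -0.5739352 ,  0.23071704]), 'tool_rot': array([-3.14041589e+00,  8.19566635e-05,  4.05839028e-01]), 'force': array([ 0.05692998,  0.10337233, -0.14342168]), 'grip_width': 0.08525264509722677}
scene {'fx': 447.55606857713195, 'fy': 447.55606857713195, 'cx': 247.22299904974497, 'cy': 192.02914097427032, 'origin': array([1.15707583, 0.7197415 , 0.96252097]), 'attitude': array([ 0.80190716, -0.00435902,  2.45607431])}
top {'fx': 455.5987034155994, 'fy': 455.5987034155994, 'cx': 258.69627300973326, 'cy': 183.33648587469963, 'origin': array([0.42144304, 0.02313321, 1.35663422]), 'attitude': array([ 0.13830034,  0.01579846, -1.54547548])}
```

View pics/top0.png

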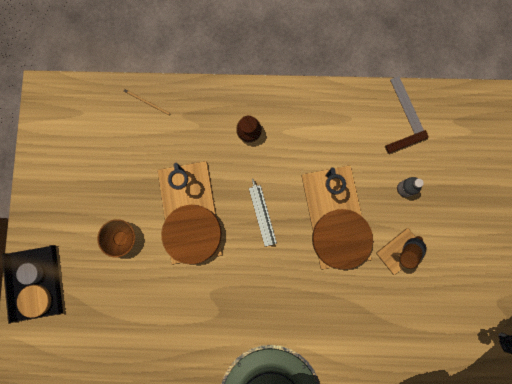

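View pics/scene0.png

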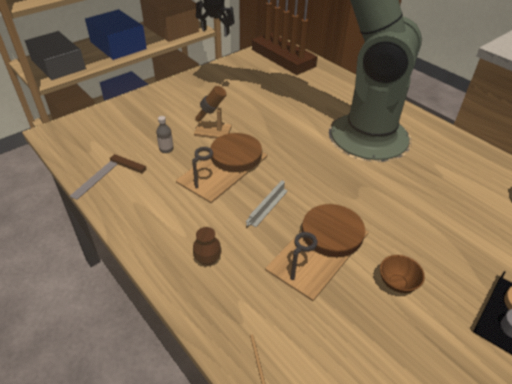

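The top view shows blank discs at about (191,235) and (342,240), with rings at (178,178) and (335,184). The straightedge runs from (256,183) to (269,246), eye end up, and the mallet holder is at (400,250) with the mallet head at about (411,258). I'll get finer pixels from enlarged crops.

```bash
cat > h.py <<'E'
from workcell import bot, eyes
import numpy as np, cv2
from scipy.spatial.transform import Rotation as Ro
def cam(n):
    p=eyes.camera_params(n); return p, Ro.from_euler('xyz',p['attitude']).as_matrix(), np.array(p['origin'])
def px(n,u,v,z):
    p,R,o=cam(n); d=R@np.array([(u-p['cx'])/p['fx'],-(v-p['cy'])/p['fy'],-1]); return o+d*(z-o[2])/d[2]
def pj(n,P):
    p,R,o=cam(n); c=R.T@(np.asarray(P,float)-o); return np.array([p['cx']+p['fx']*c[0]/-c[2], p['cy']-p['fy']*c[1]/-c[2]])
def tri(ut,us):
    A=[];b=[]
    for n,(u,v) in (('top',ut),('scene',us)):
        p,R,o=cam(n); d=px(n,u,v,0)-o; d/=np.linalg.norm(d); M=np.eye(3)-np.outer(d,d); A.append(M);b.append(M@o)
    return np.linalg.lstsq(np.vstack(A),np.hstack(b),rcond=None)[0]
def crop(n,x0,y0,x1,y1,s,f,img=None):
    im=eyes.grab_frame(n) if img is None else img
    c=cv2.resize(im[y0:y1,x0:x1],None,fx=s,fy=s,interpolation=cv2.INTER_CUBIC)
    for x in range((x0+19)//20*20,x1,20): cv2.line(c,(int((x-x0+.5)*s),0),(int((x-x0+.5)*s),6),(255,255,255),1); cv2.putText(c,str(x),(int((x-x0)*s)-8,16),0,.35,(255,255,255),1)
    for y in range((y0+19)//20*20,y1,20): cv2.line(c,(0,int((y-y0+.5)*s)),(6,int((y-y0+.5)*s)),(255,255,255),1); cv2.putText(c,str(y),(8,int((y-y0)*s)+4),0,.35,(255,255,255),1)
    cv2.imwrite(f,c)
E
python3 - <<'E'
from h import *
t=cv2.imread('pics/top0.png'); s=cv2.imread('pics/scene0.png')
a=t[150:290,150:290]; b=t[150:290,300:440]
c=[]
crop('top',150,150,285,280,2.95,'/tmp/a.png',t); crop('top',300,150,435,280,2.95,'/tmp/b.png',t)
crop('scene',175,80,310,180,2.95,'/tmp/c.png',s); crop('scene',240,170,375,295,2.95,'/tmp/d.png',s)
I=[cv2.imread(f'/tmp/{k}.png') for k in 'abcd']
cv2.imwrite('pics/q0.png',np.hstack(I[:2])); 
h=cv2.copyMakeBorder(I[2],0,I[3].shape[0]-I[2].shape[0],0,0,cv2.BORDER_CONSTANT); cv2.imwrite('pics/q1.png',np.hstack([h,I[3]]))
E
```

```text
(no output)
```

View pics/q0.png

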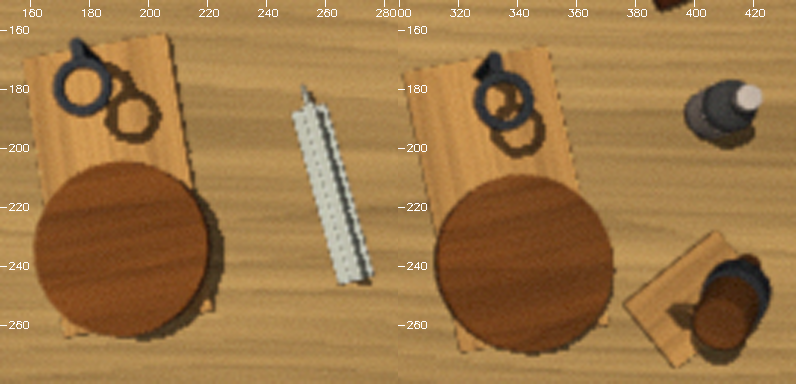

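View pics/q1.png

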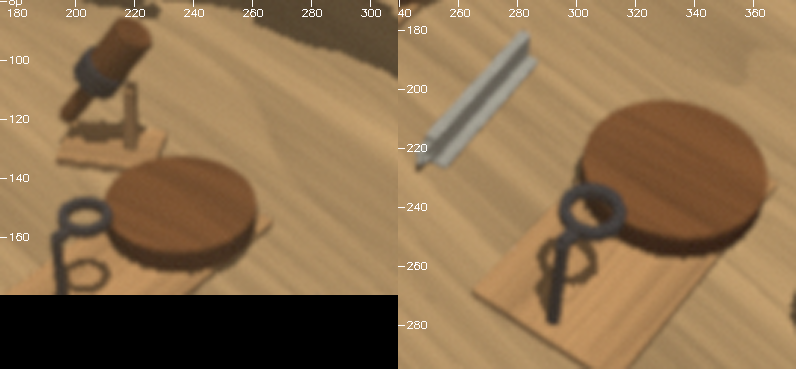

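The crops give, in top-camera pixels: left disc (190.8,234.7) with ring (177.8,179.5), and right disc (342.9,239.8) with ring (335.6,183.4). The straightedge middle is about (262.6,216.1), the mallet head's end cap about (410,259), and the holder foot corners are (408,228), (377,252) and (395,275). In the scene picture the mallet head top is at (219,92), the collar at (208,105) and the handle tip at (198,120).

```bash
python3 - <<'E'
from h import *
np.set_printoptions(precision=4,suppress=True)
L=px('top',190.8,234.7,.047); RL=px('top',177.8,179.5,.125)
K=px('top',342.9,239.8,.047); RK=px('top',335.6,183.4,.125)
for n,d,r in(('L',L,RL),('R',K,RK)): print(n,d,r,np.linalg.norm((r-d)[:2]),np.arctan2(*(r-d)[1::-1]), np.hypot(*d[:2]),np.hypot(*r[:2]))
print('ring tri L',tri((177.8,179.5),(305.8,241.5)),'R',tri((335.6,183.4),(203.8,153.6)))
c=px('top',262.6,216.1,.01); e=px('top',150+309/2.95,150+110/2.95,.005); p=px('top',150+355/2.95,150+280/2.95,.005)
print('SE',c,e,p,np.linalg.norm(e-p),np.arctan2(*(e-p)[1::-1]))
print('scene SE px z=.005', pj('scene',[*e[:2],.005]),pj('scene',[*p[:2],.005]))
f=[px('top',*q,.014) for q in((408.1,228.3),(377,252.4),(395,274.7))]
print('foot',f,np.linalg.norm(f[0]-f[1]),np.linalg.norm(f[1]-f[2]), 'dir01',np.arctan2(*(f[0]-f[1])[1::-1]))
print('headtop',tri((409.8,259.2),(219,92)),'collar',tri((416,249),(208,105)))
s=bot.observe();print('clk',s['clock'], 'tcp px',pj('top',s['position']))
E
```

```text
L [0.4502 0.2391 0.047 ] [0.5978 0.2689 0.125 ] 0.15062586303522837 0.1987848847978929 0.5097452448129023 0.6555145224899441
R [ 0.4466 -0.1952  0.047 ] [ 0.597  -0.1624  0.125 ] 0.15398157301015417 0.2146810714083374 0.4873688665615146 0.6187087327145604
ring tri L [0.5993 0.2702 0.1168] R [ 0.5978 -0.1633  0.1174]
SE [0.5109 0.0351 0.01  ] [0.5968 0.0608 0.005 ] [0.4271 0.0104 0.005 ] 0.17699422793744912 0.2885151450389374
scene SE px z=.005 [251.5189 222.2274] [283.1528 187.3303]
foot [array([ 0.4853, -0.3905,  0.014 ]), array([ 0.4134, -0.2994,  0.014 ]), array([ 0.3511, -0.3504,  0.014 ])] 0.11612420432342381 0.0804745224395472 dir01 -0.9026843343070126
headtop [ 0.3998 -0.3481  0.163 ] collar [ 0.4256 -0.3824  0.1056]
clk 0.1 tcp px [516.2209 327.6833]
```

```bash
python3 -m jog '[{"delta_pos":[150,350,0],"spin":-0.117,"claw":0},{"delta_pos":[150,350,0],"spin":-0.117,"claw":0},{"delta_pos":[150,350,0],"spin":-0.117,"claw":0},{"delta_pos":[264,609,0],"spin":-0.117,"claw":0},{"delta_pos":[264,609,0],"spin":-0.117,"claw":0},{"delta_pos":[264,609,0],"spin":-0.117,"claw":0},{"delta_pos":[264,609,0],"spin":-0.117,"claw":0},{"delta_pos":[264,609,0],"spin":-0.117,"claw":0}]' 40
```

```text
clock: 0.9
position: [0.4056, -0.2051, 0.231]
tool_rot: [-3.141, 0.0, 0.289]
force: [1.4, -0.3, 0.7]
grip_width: 0.0854
```

```bash
python3 - <<'E'
from h import *
np.set_printoptions(precision=4,suppress=True)
print('cap',px('top',409.8,259.2,.174)); a=np.array([-.356,.450,.819]); print('collar top from cap',px('top',409.8,259.2,.174)-.06*a)
print('bowl',px('top',118,238,.03),'vase',px('top',247,129,.1),'oil',px('top',417,184,.13))
for o in (-.01,0,.01): # predicted cap/tip in scene
    C=px('top',409.8,259.2,.174)-.06*a; print(pj('scene',C+.06*a),pj('scene',C-.1*a),pj('top',C)); break
E
```

```text
cap [ 0.3993 -0.344   0.174 ]
collar top from cap [ 0.4207 -0.371   0.1249]
bowl [0.4357 0.4535 0.03  ] vase [0.7504 0.0845 0.1   ] oil [ 0.5997 -0.3811  0.13  ]
[220.0045  89.6144] [196.3932 118.9634] [414.0706 250.832 ]
```

```bash
python3 -m jog '[{"delta_pos":[105,240,-140],"spin":0,"claw":0},{"delta_pos":[105,240,-140],"spin":0,"claw":0},{"delta_pos":[105,240,-140],"spin":0,"claw":0},{"delta_pos":[105,240,-140],"spin":0,"claw":0},{"delta_pos":[105,240,-140],"spin":0,"claw":0},{"delta_pos":[105,240,-140],"spin":0,"claw":0},{"delta_pos":[105,240,-140],"spin":0,"claw":0},{"delta_pos":[105,240,-140],"spin":0,"claw":0}]' 40
python3 - <<'E'
from h import *
crop('scene',200,130,330,250,5,'pics/p1.png')
s=bot.observe(); print(s['position'],s['tool_rot'],s['clock'],pj('scene',s['position']))
E
```

```text
clock: 1.7
position: [0.5102, 0.0357, 0.0901]
tool_rot: [-3.14, 0.002, 0.291]
force: [0.2, -0.3, -0.2]
grip_width: 0.0851
[0.51026367 0.03449178 0.09075167] [-3.14092811e+00  1.11413551e-03  2.88753270e-01] 1.75 [269.24565101 182.659703  ]
```

View pics/p1.png

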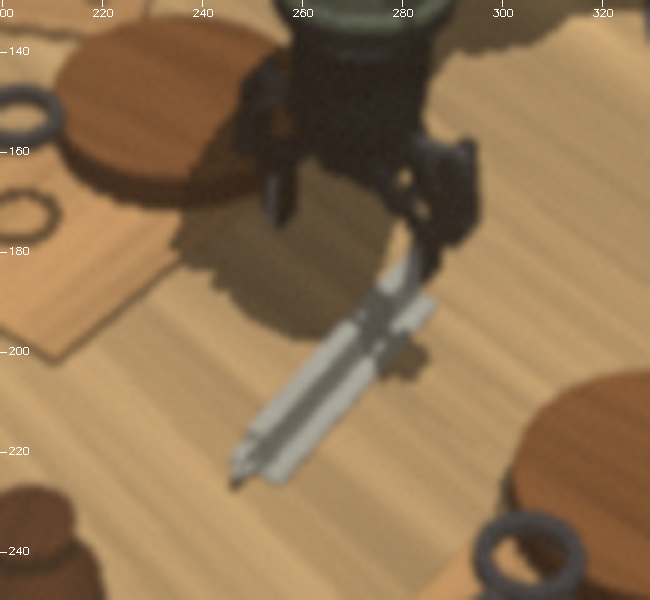

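The picture shows the open fingers (tips at about (256,175) and (286,185)) straddling the rib, so I'll descend and grip.

```bash
python3 -m jog '[{"delta_pos":[1,0,-50],"spin":0,"claw":0},{"delta_pos":[1,0,-79],"spin":0,"claw":0},{"delta_pos":[1,0,-79],"spin":0,"claw":0},{"delta_pos":[1,0,-79],"spin":0,"claw":1},{"delta_pos":[1,0,-79],"spin":0,"claw":1},{"delta_pos":[1,0,-79],"spin":0,"claw":1},{"delta_pos":[1,0,-79],"spin":0,"claw":1},{"delta_pos":[1,0,-79],"spin":0,"claw":1}]' 50
```

```text
clock: 2.55
position: [0.5116, 0.0345, 0.0124]
tool_rot: [-3.141, 0.0, 0.289]
force: [-0.8, 0.4, 0.1]
grip_width: 0.0123
```

```bash
python3 -m jog '[{"delta_pos":[0,0,50],"spin":0,"claw":1},{"delta_pos":[0,0,100],"spin":0.1,"claw":1},{"delta_pos":[-10,20,135],"spin":0.25,"claw":1},{"delta_pos":[-20,60,135],"spin":0.4,"claw":1},{"delta_pos":[-32,105,135],"spin":0.55,"claw":1},{"delta_pos":[-45,150,130],"spin":0.7,"claw":1},{"delta_pos":[-55,190,115],"spin":0.8,"claw":1},{"delta_pos":[-61,205,90],"spin":0.9,"claw":1}]' 50
python3 -m jog '[{"delta_pos":[-1,1,0],"spin":0.02,"claw":1},{"delta_pos":[0,0,0],"spin":0.0,"claw":1}]' 50
python3 - <<'E'
from h import *
crop('scene',250,150,390,270,5,'pics/p2.png')
s=bot.observe(); print(s['position'],s['tool_rot'],s['clock'],s['force'])
E
```

```text
clock: 3.35
position: [0.45, 0.244, 0.1032]
tool_rot: [3.141, -0.004, 1.197]
force: [2.3, -0.3, -2.0]
grip_width: 0.0109
clock: 3.55
position: [0.4496, 0.2441, 0.1034]
tool_rot: [-3.141, -0.003, 1.196]
force: [0.3, -0.0, -1.7]
grip_width: 0.011
[0.45056047 0.24312208 0.10387999] [ 3.14061679 -0.00348166  1.19129019] 3.6 [ 0.60061268 -0.09288022 -2.20249894]
```

View pics/p2.png

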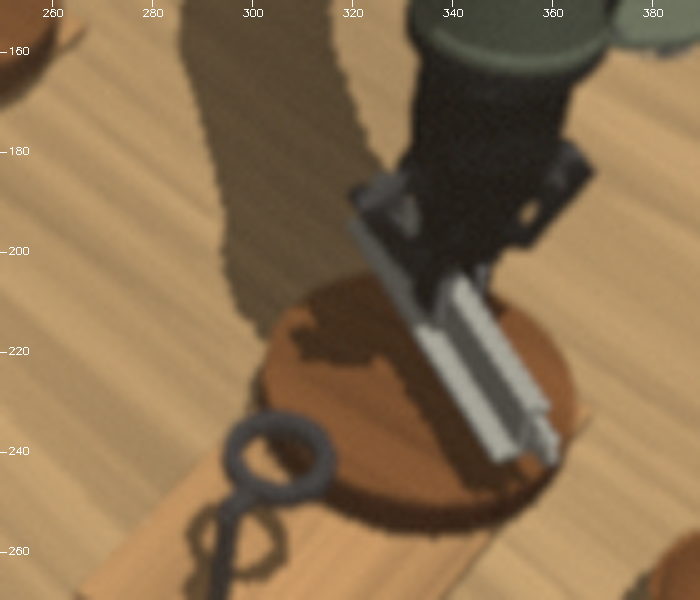

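The straightedge is held level over the left blank, eye end at about (358,240). I'll lower it gently.

```bash
python3 -m jog '[{"delta_pos":[0,-4,-20],"spin":0,"claw":1},{"delta_pos":[0,-4,-34],"spin":0,"claw":1},{"delta_pos":[0,-4,-37],"spin":0,"claw":1},{"delta_pos":[0,-4,-38.5],"spin":0,"claw":1},{"delta_pos":[0,-4,-38.5],"spin":0,"claw":1}]' 20
python3 -m jog '[{"delta_pos":[0,0,-1],"spin":0,"claw":1},{"delta_pos":[0,0,-1],"spin":0,"claw":1},{"delta_pos":[0,0,-1],"spin":0,"claw":1}]' 20
```

```text
clock: 4.1
position: [0.4508, 0.2392, 0.0658]
tool_rot: [3.14, -0.004, 1.191]
force: [0.1, -0.7, -2.4]
grip_width: 0.0108
clock: 4.4
position: [0.451, 0.2393, 0.065]
tool_rot: [3.14, -0.004, 1.191]
force: [0.5, -0.4, -2.7]
grip_width: 0.011
```

```bash
python3 -m jog '[{"delta_pos":[0,0,-1.5],"spin":0,"claw":1},{"delta_pos":[0,0,-1.5],"spin":0,"claw":1},{"delta_pos":[0,0,-1.5],"spin":0,"claw":1}]' 20
python3 -m jog '[{"delta_pos":[0,0,-2],"spin":0,"claw":1},{"delta_pos":[0,0,-2],"spin":0,"claw":1},{"delta_pos":[0,0,-2],"spin":0,"claw":1}]' 20
```

```text
clock: 4.7
position: [0.4509, 0.2392, 0.0635]
tool_rot: [3.14, -0.004, 1.191]
force: [0.5, 0.5, -1.7]
grip_width: 0.0108
clock: 5.0
position: [0.4509, 0.2392, 0.0614]
tool_rot: [3.14, -0.004, 1.191]
force: [-0.8, 1.0, -2.3]
grip_width: 0.0106
```

```bash
python3 -m jog '[{"delta_pos":[0,0,-1.5],"spin":0,"claw":1},{"delta_pos":[0,0,-1.5],"spin":0,"claw":1},{"delta_pos":[0,0,-1.5],"spin":0,"claw":1}]' 20
python3 -m jog '[{"delta_pos":[0,0,-1],"spin":0,"claw":1},{"delta_pos":[0,0,-1.5],"spin":0,"claw":1},{"delta_pos":[0,0,-1.5],"spin":0,"claw":1}]' 20
```

```text
clock: 5.3
position: [0.4509, 0.2393, 0.0599]
tool_rot: [3.14, -0.004, 1.191]
force: [0.2, -0.1, -2.1]
grip_width: 0.011
clock: 5.6
position: [0.451, 0.2393, 0.0595]
tool_rot: [3.139, -0.004, 1.191]
force: [-6.7, -4.4, 28.1]
grip_width: 0.011
```

Contact at TCP 0.0595 means the sole sits about 47 mm up, which hints at a flat face. Next I release it.

```bash
python3 -m jog '[{"delta_pos":[0,0,0.6],"spin":0,"claw":1},{"delta_pos":[0,0,0.6],"spin":0,"claw":0.5},{"delta_pos":[0,0,0.6],"spin":0,"claw":0.5},{"delta_pos":[0,0,0.6],"spin":0,"claw":0.5},{"delta_pos":[0,0,0.6],"spin":0,"claw":0.5},{"delta_pos":[0,0,50],"spin":0,"claw":0.5},{"delta_pos":[0,0,70],"spin":0,"claw":0.5},{"delta_pos":[0,0,70],"spin":0,"claw":1}]' 20
python3 - <<'E'
from h import *
print(bot.observe()['position'],bot.observe()['grip_width'],bot.observe()['clock'])
d=np.array([np.cos(1.191),np.sin(1.191)])*75; print('eye off',d)
E
```

```text
clock: 6.4
position: [0.4522, 0.24, 0.132]
tool_rot: [3.137, -0.007, 1.19]
force: [0.0, 0.2, -1.0]
grip_width: 0.0294
[0.45220368 0.23998331 0.13202872] 0.029377041771113766 6.4
eye off [27.80484882 69.65551222]
```

```bash
python3 -m jog '[{"delta_pos":[27,69,-5],"spin":0,"claw":1},{"delta_pos":[27,69,-5],"spin":0,"claw":1},{"delta_pos":[27,69,-5],"spin":0,"claw":1},{"delta_pos":[27,69,-40],"spin":0,"claw":1},{"delta_pos":[27,69,-42],"spin":0,"claw":1},{"delta_pos":[27,69,-44],"spin":0,"claw":1},{"delta_pos":[27,69,-44],"spin":0,"claw":1}]' 20
python3 - <<'E'
from h import *
cv2.imwrite('/tmp/pre.png',eyes.grab_frame('scene'))
E
python3 -m jog '[{"delta_pos":[0,0,-2],"spin":0,"claw":1},{"delta_pos":[0,0,-4],"spin":0,"claw":1},{"delta_pos":[0,0,-4],"spin":0,"claw":1}]' 20
```

```text
clock: 7.1
position: [0.4794, 0.3089, 0.0886]
tool_rot: [3.136, -0.007, 1.19]
force: [-0.1, 0.3, 0.2]
grip_width: 0.0002
clock: 7.45
position: [0.4796, 0.3089, 0.085]
tool_rot: [3.136, -0.008, 1.19]
force: [0.1, 0.0, -0.3]
grip_width: -0.0002
```

```bash
python3 -m jog '[{"delta_pos":[0,0,-1],"spin":0,"claw":1},{"delta_pos":[0,0,-2],"spin":0,"claw":1},{"delta_pos":[0,0,-2.5],"spin":0,"claw":1},{"delta_pos":[0,0,-2.5],"spin":0,"claw":1},{"delta_pos":[0,0,-2.5],"spin":0,"claw":1}]' 20
```

```text
clock: 7.95
position: [0.4797, 0.309, 0.0831]
tool_rot: [3.136, -0.008, 1.19]
force: [-3.4, -2.9, 12.6]
grip_width: 0.0002
```

Pressed with 12.6 N at z 0.083. Now the plain end: on a flat face it should also be met at 0.083, while on a crowned one it would stand up near 0.092.

```bash
python3 -m jog '[{"delta_pos":[0,0,30],"spin":0,"claw":1},{"delta_pos":[-28,-70,30],"spin":0,"claw":1},{"delta_pos":[-56,-139,30],"spin":0,"claw":1},{"delta_pos":[-56,-139,30],"spin":0,"claw":1},{"delta_pos":[-56,-139,30],"spin":0,"claw":1},{"delta_pos":[-56,-139,12],"spin":0,"claw":1},{"delta_pos":[-56,-139,10],"spin":0,"claw":1}]' 20
python3 -m jog '[{"delta_pos":[0,0,-2],"spin":0,"claw":1},{"delta_pos":[0,0,-4],"spin":0,"claw":1},{"delta_pos":[0,0,-4],"spin":0,"claw":1}]' 20
python3 -m jog '[{"delta_pos":[0,0,-2],"spin":0,"claw":1},{"delta_pos":[0,0,-4],"spin":0,"claw":1},{"delta_pos":[0,0,-4],"spin":0,"claw":1}]' 20
```

```text
clock: 8.65
position: [0.4232, 0.1695, 0.0922]
tool_rot: [3.136, -0.007, 1.19]
force: [-0.7, -0.3, -0.4]
grip_width: -0.0
clock: 8.95
position: [0.4232, 0.1697, 0.0882]
tool_rot: [3.137, -0.007, 1.19]
force: [0.1, 0.3, -0.1]
grip_width: -0.0002
clock: 9.25
position: [0.4232, 0.1697, 0.0841]
tool_rot: [3.137, -0.007, 1.19]
force: [0.7, -0.0, -0.5]
grip_width: -0.0003
```

```bash
python3 -m jog '[{"delta_pos":[0,0,-1],"spin":0,"claw":1},{"delta_pos":[0,0,-1.5],"spin":0,"claw":1},{"delta_pos":[0,0,-1.5],"spin":0,"claw":1},{"delta_pos":[0,0,-1.5],"spin":0,"claw":1}]' 20
```

```text
clock: 9.65
position: [0.4233, 0.1697, 0.083]
tool_rot: [3.136, -0.007, 1.19]
force: [-3.1, -1.2, 15.5]
grip_width: -0.0004
```

It was met at 0.083 again with no give, so the left blank is flat and the right one is crowned. The mallet goes in the right ring. Next, above the mallet head.

```bash
python3 -m jog '[{"delta_pos":[0,0,50],"spin":0,"claw":1},{"delta_pos":[0,0,100],"spin":0.1,"claw":1},{"delta_pos":[-2,-30,150],"spin":0.25,"claw":0},{"delta_pos":[-4,-80,160],"spin":0.4,"claw":0},{"delta_pos":[-5,-130,160],"spin":0.55,"claw":0},{"delta_pos":[-6,-180,160],"spin":0.7,"claw":0},{"delta_pos":[-7,-230,160],"spin":0.85,"claw":0},{"delta_pos":[-8,-280,160],"spin":1.0,"claw":0}]' 30
python3 -m jog '[{"delta_pos":[-6,-260,0],"spin":0.1,"claw":0},{"delta_pos":[-6,-260,0],"spin":0.1,"claw":0},{"delta_pos":[-6,-260,0],"spin":0.1,"claw":0},{"delta_pos":[-6,-260,0],"spin":0.1,"claw":0},{"delta_pos":[-6,-260,0],"spin":0.1,"claw":0},{"delta_pos":[-6,-260,0],"spin":0.1,"claw":0},{"delta_pos":[-6,-260,0],"spin":0.1,"claw":0}]' 30
```

```text
clock: 10.45
position: [0.4178, -0.0404, 0.2422]
tool_rot: [3.136, -0.006, 1.99]
force: [2.2, 0.3, -0.2]
grip_width: 0.085
clock: 11.15
position: [0.4111, -0.3023, 0.2417]
tool_rot: [3.136, -0.007, 2.086]
force: [0.0, 0.6, 0.3]
grip_width: 0.0855
```

```bash
python3 -m jog '[{"delta_pos":[-1,-55,-10],"spin":0.15,"claw":0},{"delta_pos":[-1,-55,-30],"spin":0.15,"claw":0},{"delta_pos":[-1,-55,-30],"spin":0.15,"claw":0}]' 30
python3 - <<'E'
from h import *
crop('scene',160,50,290,150,5,'pics/p3.png')
s=bot.observe(); print(s['position'],s['tool_rot'],s['clock'],pj('scene',s['position']))
E
```

```text
clock: 11.45
position: [0.4092, -0.3567, 0.2096]
tool_rot: [3.136, -0.01, 2.236]
force: [0.0, 0.7, -0.2]
grip_width: 0.0856
[ 0.41001014 -0.35577853  0.21104233] [ 3.1357632  -0.00920081  2.23635815] 11.5 [214.78161788  79.25167655]
```

View pics/p3.png

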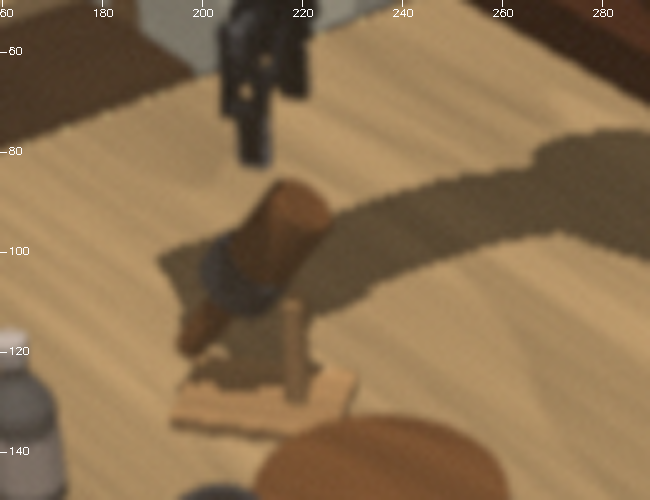

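The near finger tip at (211,82) sits above the head (cap about (220,91), collar about (208,103)), matching the projection. I'll descend and grip.

```bash
python3 -m jog '[{"delta_pos":[0,-1,-30],"spin":0,"claw":0},{"delta_pos":[0,-1,-55],"spin":0,"claw":0},{"delta_pos":[0,-1,-70],"spin":0,"claw":0},{"delta_pos":[0,-1,-79],"spin":0,"claw":0},{"delta_pos":[0,-1,-79],"spin":0,"claw":0}]' 30
python3 -m jog '[{"delta_pos":[0,0,0],"spin":0,"claw":0.6},{"delta_pos":[0,0,0],"spin":0,"claw":0.6},{"delta_pos":[0,0,0],"spin":0,"claw":0.6},{"delta_pos":[0,0,0],"spin":0,"claw":0.6},{"delta_pos":[0,0,0],"spin":0,"claw":0.6}]' 30
```

```text
clock: 12.0
position: [0.4104, -0.3556, 0.1322]
tool_rot: [3.136, -0.01, 2.238]
force: [-0.3, -0.3, 0.0]
grip_width: 0.0854
clock: 12.5
position: [0.4109, -0.3556, 0.1332]
tool_rot: [3.135, -0.009, 2.237]
force: [-1.6, 2.6, 11.2]
grip_width: 0.0495
```

```bash
python3 -m jog '[{"delta_pos":[-3.6,4.5,8],"spin":0,"claw":0.8},{"delta_pos":[-7,9,16.4],"spin":0,"claw":0.8},{"delta_pos":[-10.7,13.5,24.6],"spin":0,"claw":0.8},{"delta_pos":[-10.7,13.5,24.6],"spin":0,"claw":0.8}]' 35
```

```text
clock: 12.9
position: [0.4, -0.3419, 0.1593]
tool_rot: [3.135, -0.007, 2.238]
force: [0.4, -0.2, -1.2]
grip_width: 0.0492
```

```bash
python3 -m jog '[{"delta_pos":[-7.1,9,16.4],"spin":0,"claw":0.8},{"delta_pos":[-14.2,18,32.8],"spin":0,"claw":0.8},{"delta_pos":[-21.4,27,49],"spin":0,"claw":0.8},{"delta_pos":[-28.5,36,65.5],"spin":0,"claw":0.8},{"delta_pos":[-35.6,45,82],"spin":0,"claw":0.8},{"delta_pos":[-42,53,98],"spin":0,"claw":0.8},{"delta_pos":[-42,53,120],"spin":0,"claw":0.8}]' 35
python3 - <<'E'
from h import *
im=eyes.grab_frame('scene'); s=bot.observe(); u=pj('scene',s['position']); print(s['position'],u,s['force'])
x,y=map(int,u); y0=max(0,y-60); x0=x-60
crop('scene',x0,y0,x0+130,y0+110,5,'pics/p4.png',im)
E
```

```text
clock: 13.6
position: [0.357, -0.2879, 0.2796]
tool_rot: [3.136, -0.008, 2.238]
force: [0.1, 0.1, -1.7]
grip_width: 0.0491
[ 0.35858047 -0.2889652   0.28306017] [239.71282712  61.88497998] [ 1.93559116 -1.24362238  3.55489312]
```

View pics/p4.png

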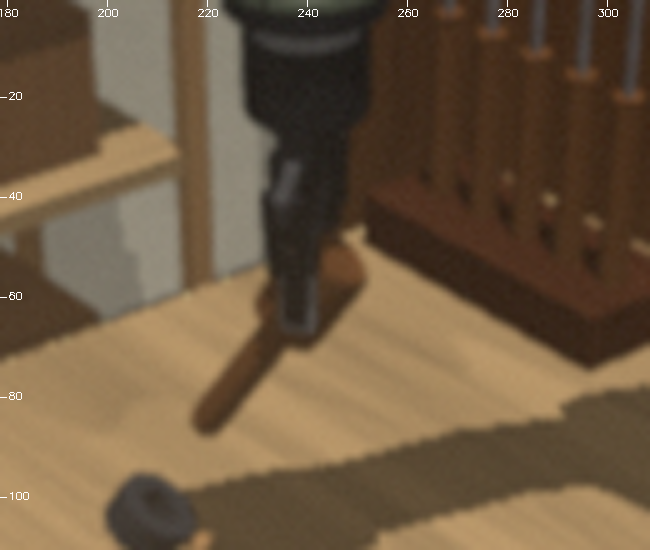

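The mallet is free, still leaning about 35°, handle tip at about (220,86) in the scene picture. Since the tool cannot tilt, I'll stand it upright in the grip by pushing the handle against the ring's outside, on the side away from the post.

```bash
python3 -m jog '[{"delta_pos":[161,224,0],"spin":0,"claw":0.8},{"delta_pos":[161,224,0],"spin":0,"claw":0.8},{"delta_pos":[161,224,0],"spin":0,"claw":0.8},{"delta_pos":[161,224,0],"spin":0,"claw":0.8},{"delta_pos":[161,224,0],"spin":0,"claw":0.8},{"delta_pos":[161,224,0],"spin":0,"claw":0.8},{"delta_pos":[161,224,-30],"spin":0,"claw":0.8},{"delta_pos":[161,224,-50],"spin":0,"claw":0.8}]' 30
python3 -m jog '[{"delta_pos":[0,0,-15],"spin":0,"claw":0.8},{"delta_pos":[0,0,-15],"spin":0,"claw":0.8}]' 30
python3 - <<'E'
from h import *
im=eyes.grab_frame('scene'); s=bot.observe(); print(s['position'],s['tool_rot'],s['force'],pj('scene',s['position']))
crop('scene',175,80,305,190,5,'pics/p5.png',im)
E
```

```text
clock: 14.45
position: [0.5196, -0.064, 0.2316]
tool_rot: [3.135, -0.004, 2.24]
force: [-0.2, -1.1, -1.6]
grip_width: 0.049
clock: 14.65
position: [0.5186, -0.0639, 0.2148]
tool_rot: [3.137, -0.007, 2.24]
force: [0.2, 0.4, -0.3]
grip_width: 0.0491
[ 0.51924455 -0.06396587  0.21612633] [ 3.13617256 -0.00549113  2.23977476] [-0.35094322  0.32565635 -1.36736524] [245.18895179 132.29235253]
```

View pics/p5.png

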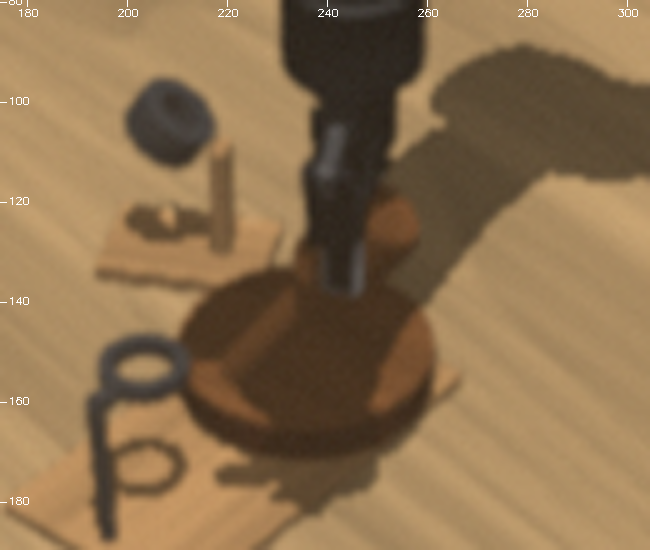

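```bash
python3 -c "
from h import *
a=np.array([-.356,.450,.819]);G=np.array([.5192,-.064,.238]);print(pj('scene',G-.132*a), pj('scene',[.5974,-.163,.125]))"
python3 -m jog '[{"delta_pos":[0,0,-20],"spin":0,"claw":0.8},{"delta_pos":[0,0,-20],"spin":0,"claw":0.8},{"delta_pos":[10,-12.6,-20],"spin":0,"claw":0.8},{"delta_pos":[20,-25.3,-20],"spin":0,"claw":0.8},{"delta_pos":[30,-38,-20],"spin":0,"claw":0.8}]' 25
```

```text
[220.02810939 152.67236489] [203.65400901 151.57990071]
clock: 15.2
position: [0.5503, -0.1031, 0.1971]
tool_rot: [3.136, -0.005, 2.239]
force: [-2.3, 3.8, -1.0]
grip_width: 0.0493
```

```bash
python3 -m jog '[{"delta_pos":[8,-10,0],"spin":0,"claw":0.8},{"delta_pos":[16,-20,0],"spin":0,"claw":0.8},{"delta_pos":[22.4,-28.3,0],"spin":0,"claw":0.8},{"delta_pos":[22.4,-28.3,0],"spin":0,"claw":0.8}]' 25
python3 - <<'E'
from h import *
im=eyes.grab_frame('scene'); s=bot.observe(); print(s['position'],s['tool_rot'],s['force'],pj('scene',s['position']))
crop('scene',150,80,280,190,5,'pics/p6.png',im)
E
```

```text
clock: 15.6
position: [0.5733, -0.1326, 0.197]
tool_rot: [3.135, -0.005, 2.238]
force: [-0.3, 1.7, -2.1]
grip_width: 0.049
[ 0.57293961 -0.1319366   0.1969685 ] [ 3.13548414 -0.00493337  2.2386506 ] [ 0.01496631  0.52384237 -1.75462486] [215.42840693 133.72989618]
```

View pics/p6.png

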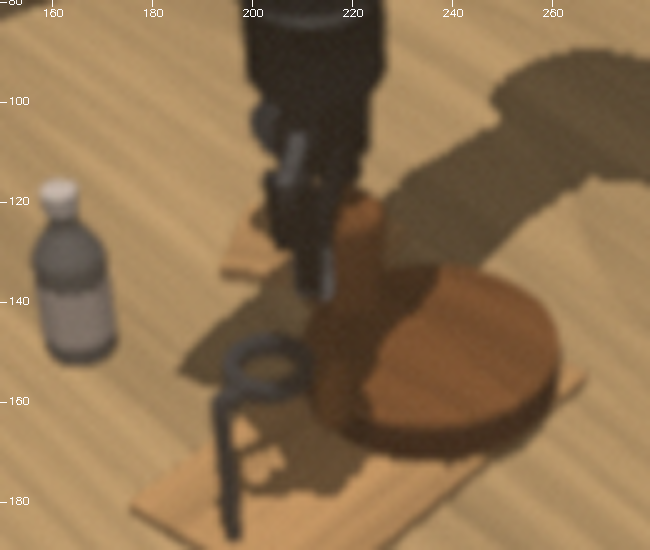

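The mallet now stands nearly upright against the ring. I'll check the residual tilt by projecting candidate poses.

```bash
python3 - <<'E'
from h import *
np.set_printoptions(precision=1,suppress=True)
im=eyes.grab_frame('scene'); G=np.array([.573,-.132,.219]); u=np.array([-.62,.784,0]); z=np.array([0,0,1.]);c=[]
p,R,o=cam('scene'); v=(G-o)/np.linalg.norm(G-o)
for t in (0,10,20):
    t=np.radians(t); a=np.sin(t)*u+np.cos(t)*z; C=G-.032*a; w=np.cross(a,v); w/=np.linalg.norm(w); J=im.copy()
    J=cv2.resize(im[80:190,170:250],None,fx=3,fy=3,interpolation=cv2.INTER_CUBIC)
    for s0,s1,r in((0,.06,.025),(-.1,0,.012)):
        q=[pj('scene',C+s*a+k*r*w) for s,k in((s0,-1),(s0,1),(s1,1),(s1,-1))]
        cv2.polylines(J,[np.int32((np.array(q)-[170,80]+.5)*3)],True,(0,255,0),1)
    c.append(J)
cv2.imwrite('pics/p7.png',np.hstack(c))
E
```

```text
(no output)
```

View pics/p7.png

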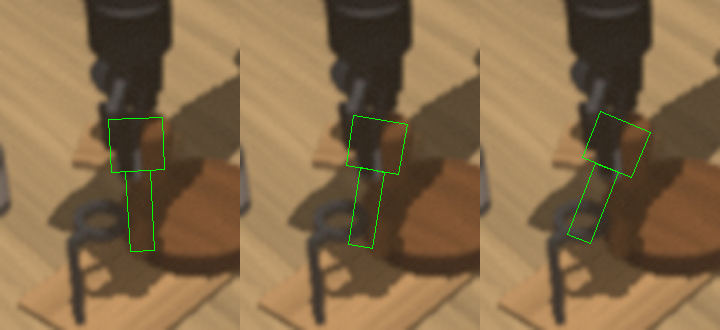

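The upright model fits, tilt within a few degrees. I lift, shift the 40 mm to the ring's centre and lower in steps, watching the force.

```bash
python3 -m jog '[{"delta_pos":[0,0,30],"spin":0,"claw":0.8},{"delta_pos":[0,0,58],"spin":0,"claw":0.8},{"delta_pos":[0,0,58],"spin":0,"claw":0.8},{"delta_pos":[24.6,-31.2,58],"spin":0,"claw":0.8},{"delta_pos":[24.6,-31.2,58],"spin":0,"claw":0.8},{"delta_pos":[24.6,-31.2,40],"spin":0,"claw":0.8},{"delta_pos":[24.6,-31.2,28],"spin":0,"claw":0.8},{"delta_pos":[24.6,-31.2,28],"spin":0,"claw":0.8}]' 25
python3 -m jog '[{"delta_pos":[0,0,-6],"spin":0,"claw":0.8},{"delta_pos":[0,0,-12],"spin":0,"claw":0.8},{"delta_pos":[0,0,-12],"spin":0,"claw":0.8}]' 25
```

```text
clock: 16.5
position: [0.5964, -0.1627, 0.2232]
tool_rot: [3.138, -0.007, 2.24]
force: [-0.4, -0.7, -2.1]
grip_width: 0.0489
clock: 16.8
position: [0.596, -0.1626, 0.2105]
tool_rot: [3.138, -0.007, 2.24]
force: [-0.3, -0.1, -1.4]
grip_width: 0.0492
```

```bash
python3 -m jog '[{"delta_pos":[1,0,-15],"spin":0,"claw":0.8},{"delta_pos":[1,0,-30],"spin":0,"claw":0.8},{"delta_pos":[1,0,-45],"spin":0,"claw":0.8},{"delta_pos":[1,0,-60],"spin":0,"claw":0.8},{"delta_pos":[1,0,-65],"spin":0,"claw":0.8},{"delta_pos":[1,0,-67],"spin":0,"claw":0.8}]' 25
python3 -m jog '[{"delta_pos":[0,0,-1.5],"spin":0,"claw":0.8},{"delta_pos":[0,0,-3],"spin":0,"claw":0.8},{"delta_pos":[0,0,-3],"spin":0,"claw":0.8}]' 20
```

```text
clock: 17.4
position: [0.597, -0.1628, 0.1428]
tool_rot: [3.139, -0.008, 2.24]
force: [0.7, -1.6, -0.6]
grip_width: 0.049
clock: 17.7
position: [0.5973, -0.1629, 0.1403]
tool_rot: [3.138, -0.007, 2.239]
force: [1.0, -1.2, 2.1]
grip_width: 0.0493
```

```bash
python3 -m jog '[{"delta_pos":[0,0,-1],"spin":0,"claw":0.8},{"delta_pos":[0,0,-2],"spin":0,"claw":0.8},{"delta_pos":[0,0,-2],"spin":0,"claw":0.8}]' 20
```

```text
clock: 18.0
position: [0.5978, -0.1634, 0.1398]
tool_rot: [3.138, -0.005, 2.239]
force: [-3.6, -2.9, 16.5]
grip_width: 0.0492
```

The head is seated: the force jumped at z 0.140. I'll release and retreat.

```bash
python3 -m jog '[{"delta_pos":[0,0,1],"spin":0,"claw":0},{"delta_pos":[0,0,1],"spin":0,"claw":0},{"delta_pos":[0,0,1],"spin":0,"claw":0},{"delta_pos":[0,0,1],"spin":0,"claw":0},{"delta_pos":[0,0,20],"spin":0,"claw":0},{"delta_pos":[0,0,60],"spin":0,"claw":0},{"delta_pos":[0,0,110],"spin":0,"claw":0},{"delta_pos":[0,0,150],"spin":0,"claw":0}]' 20
python3 -m jog '[{"delta_pos":[-110,-80,0],"spin":0,"claw":0},{"delta_pos":[-110,-80,0],"spin":0,"claw":0},{"delta_pos":[-110,-80,0],"spin":0,"claw":0},{"delta_pos":[-110,-80,0],"spin":0,"claw":0},{"delta_pos":[-110,-80,0],"spin":0,"claw":0}]' 20
python3 - <<'E'
from h import *
im=eyes.grab_frame('scene'); t=eyes.grab_frame('top'); print(bot.observe()['position'],bot.observe()['force'],bot.observe()['clock'])
crop('scene',150,90,390,270,1.65*2,'/tmp/x.png',im); crop('top',150,110,430,280,1.4,'/tmp/y.png',t)
X=cv2.resize(cv2.imread('/tmp/x.png'),(480,360)); Y=cv2.imread('/tmp/y.png')
# second row: zoom at ring R in both
z1=cv2.resize(im[100:190,165:265],(400,360),interpolation=2); 
X=cv2.resize(X,(400,300)); z1=cv2.resize(z1,(400,360))
z2=cv2.resize(t[150:240,300:400],(400,360),interpolation=2)[:300]
y=cv2.copyMakeBorder(Y[:,:400],0,max(0,300-Y.shape[0]),0,400-min(400,Y.shape[1]),cv2.BORDER_CONSTANT)[:300]
cv2.imwrite('pics/p8.png',np.vstack([np.hstack([X,y]),np.hstack([z1[:300],z2])]))
E
```

```text
clock: 18.8
position: [0.5978, -0.1631, 0.2922]
tool_rot: [3.137, -0.005, 2.239]
force: [0.3, -0.1, 0.7]
grip_width: 0.0854
clock: 19.3
position: [0.4875, -0.2436, 0.2924]
tool_rot: [3.137, -0.004, 2.238]
force: [-0.4, 1.3, 0.0]
grip_width: 0.0852
[ 0.48849868 -0.24232993  0.2921981 ] [-0.26440105  0.51711897 -0.34135349] 19.4
```

View pics/p8.png

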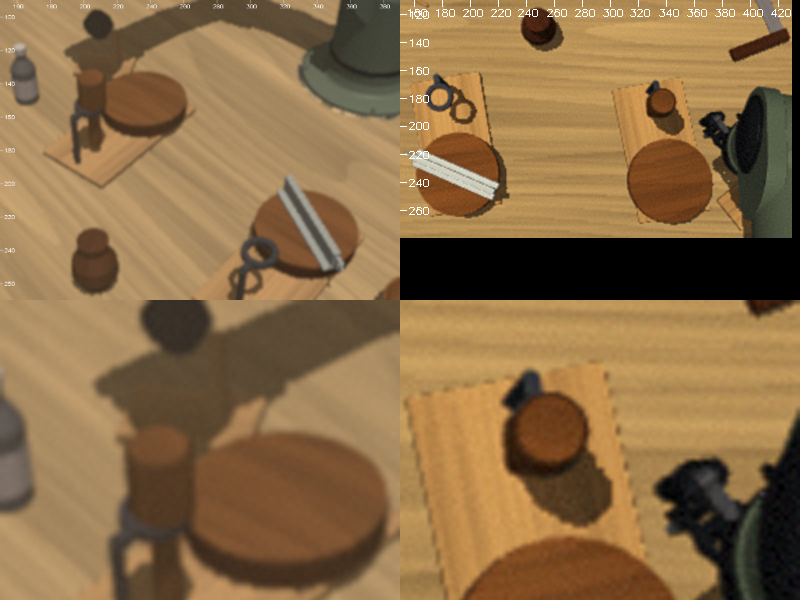

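The final picture shows the straightedge lying across the left blank. The mallet stands upright with its head on the right ring (top camera, about (336,182)), and the bystanders look untouched.

```bash
python3 - <<'E'
from h import *
print(px('top',336.5,182,.185)); bot.job_done(); print(bot.observe()['clock'])
E
```

```text
[ 0.59217655 -0.15568522  0.185     ]
the job is handed in; nothing more can be done
the job is handed in; nothing more can be done
```

I finished the task and handed the job in at about 19.4 s of the 72 s allowed; the hand-in gives no verdict.

- **Straightedge test:** I laid the straightedge across the middle of the left blank (the one at y ≈ +0.24) and let go. I pressed the eye end with 12.6 N, then the plain end with 15.5 N. Both ends met the finger at 83 mm with no give, so this blank is flat and the right one is crowned.
- **Mallet:** I drew it out along its leaning axis. The tool cannot tilt, so I stood it upright by pushing its handle against the outside of the ring. I then hung it in the right ring and let go once its head was seated.
- **Last checks:** The final pictures show the straightedge across the left blank and the mallet upright with its head on the ring. The gripper was clear of everything at z = 0.29 m. The vase and the bottle look untouched; the bowl was barely in the last pictures, though the arm never went near it.
- **One disagreement:** a rough pixel reading put the mallet's head top at (0.592, -0.156), about 9 mm from my ring estimate of (0.597, -0.163). The handle fits the bore with only 6 mm to spare, so most of that should be reading error. I did not measure it further.

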